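# Stack a spare shogi set on its tray for the cupboard

## Task

Pack the spare game set on the black tray as one tower: first the low box in the middle of the tray, then the bridge-shaped stand over it so that the stand's feet rest on the tray, then the tall box on the stand, and last the game clock on the tall box. Centre each thing on what is below it with its long side along the tray's long side, set it down rather than drop it, and leave the drinks standing where they are.

Things in the scene. Friction and masses are not known exactly. Their poses are not given: they have to be found in the camera images.
- tray_top (a point): Black lacquered tray, fixed to the table, 112 mm (its x) by 200 mm (its y), 12 mm thick, with a raised grip bar 12 mm wide along each of its two short ends (y = +-94 mm), standing 10 mm above the tray's surface. This point is the middle of the upper surface, 12 mm above the table; z up.
- low_box_mid (a point): Low wooden box with a lid that stays on (dark seam round its sides, dark line inlaid round its lid), 46 mm (its x) by 70 mm (its y) by 28 mm high; the smaller and lower of the two boxes. This point is its centre, 14 mm above its underside; z up. About 80 g. Loose, upright on the table at the start.
- stand_slab (a point): Light wood piece stand like a bridge, 48 mm high: slab 62 (its x) by 120 (its y) by 16 mm thick on two feet, 13 mm thick walls across the ends of its long side. Space below the slab: 32 mm high, 94 mm between the feet, open on both long sides. This point: centre of the slab, 40 mm above the underside, where to grip it across the 62 mm; z up. 120 g. Loose, upright on the table at the start.
- tall_box_mid (a point): Tall wooden box with a lid that stays on (dark seam round its sides, dark line inlaid round its lid), 58 mm (its x) by 100 mm (its y) by 40 mm high; the larger of the two boxes, too high for the space under the stand. This point is its centre, 20 mm above its underside; z up. About 200 g. Loose, upright on the table at the start.
- clock_mid (a point): Black game clock with two grey screens on a sloping front, 58 mm (its x) by 106 mm (its y), 48 mm high; its sides are straight up to 32 mm, then the front (-x side) slopes back. This point is on its middle line, 22 mm above its flat underside; z up. About 180 g; it may face either way in the tower. Loose, upright on the table at the start.
- bottle_mid (a point): Clear drink bottle with a green cap, 62 mm diameter, 200 mm high, loose, standing on the table near the work. This point is its centre, 100 mm above its underside. Not to be disturbed.
- can_mid (a point): Brown drink can-bottle with a steel cap, 60 mm diameter, 135 mm high, loose, standing on the table near the work. This point is its centre, 67 mm above its underside. Not to be disturbed.
Mind the look-alikes: they are no part of the job. Leave any blue or purple look-alike of the part that bears low_box_mid alone.

How it is judged:
By the outcome, as a careful person would: the job done as asked, in the order asked, and still so for the second after the job is handed in, with the robot touching nothing.
It also fails if it takes over 112 s, if anything falls off the work surface, if the arm or the gripper's body presses on something with over 40 N, if the wrist force passes 120 N, or if a joint passes its speed limit or range.

## Robot

A 6-joint arm with a two-finger parallel gripper is mounted at the origin on the work surface. World frame = base frame: x ahead of the robot, y to its left, z up, the work surface at z = 0. Lengths are in m, angles in degrees, forces in N, time in s.
With the tool pointing down it reaches from about 0.3 to 0.75 m from the base axis. Payload 8.5 kg.
Tool frame: the origin (TCP) lies midway between the tips of the shut fingers; the grasp point (between the pads) lies 19 mm behind it; z points along the fingers, x is the direction in which the jaws open and shut, and the axes are right-handed (so a half turn about z gives the same grasp; the last joint's range is limited). The gripper opens to 88 mm and grips with 3 to 60 N. Pads are 18 mm wide; open, the fingers measure 123 mm over their backs; the gripper's body (75 mm by 187 mm) begins 45 mm behind the grasp point.
Start: joints at [60.487, 21.807, 74.336, -0, 83.858, -12.336], TCP at [0.162, 0.525, 0.239] pointing down, gripper open.
Joint ranges: [-178.18, 178.18], [-50.72, 133.34], [12.68, 142.11], [-81.47, 261.47], [9.98, 163.14], [-165.26, 165.26]. Speed limits (degrees/s): [136.94, 136.94, 180, 180, 180, 180].

## Interface

Orientations are given as a 3x3 rotation matrix whose columns are the frame's x, y, z axes.
In Python, from plant import manip gives the robot as it stands.
- The arm moves only by the shell command python3 -m crank 'ROWS' [FORCE]. ROWS is JSON, a list of rows, each a list of 3 entries, a list of its own where there are three numbers: the finger opening in cm, from 0 to 8.81, then the shift along the tool's x, y, z in cm, then the turn about the tool's z in rad. A call has 1 to 12 rows; each row is the pose to reach, as a shift and turn from the pose measured when the call began, along the tool's axes at that moment; what a row does not reach only later rows make up. A row lasts 1/10 s, in which the tool goes at most 50 mm and 8.59 degrees, less where a joint would pass 70% of its speed; a pose out of reach is approached as far as the arm can. A call with a gripper value outside its range is refused whole. The fingers move at their own pace and stop on an object; FORCE is the grip in N (left out, the last holds). Time passes only in rows, so rows that repeat a pose let the fingers close. It gives the time, the measured TCP pose, the force and the opening at its end, in the units of the state.
- manip.observe(): the state, without advancing time (a new reading comes with each control period).
- manip.read_camera(name): name is "scene" or "top"; returns (picture, depth): 420x560x3 uint8, red, green, blue; 420x560 float32, m along the optical axis (not along the pixel's ray), 0 where there is no reading.
- manip.get_calibration(name): a dict with "fx", "fy", "cx", "cy" (pixels), "rvec" (rotation vector, rad) and "tvec" (3), from world to camera coordinates, as OpenCV has them. Camera axes: x right, y down, z forward; pixel columns grow to the right and rows downward; lengths in m; the calibration is good to about 2 mm. A picture is of the moment at which its call begins. get_calibration takes no time and is no camera call.
- manip.close_job(): hands the job in, once; it reports no verdict.
The state is a dict: "clock": time; "qpos": joint angles; "qvel": joint speeds; "effort": joint torques, N m; "tool_pos": TCP position; "tool_rot": TCP orientation; "ft_force": force on the tool from outside, world axes, zero at the start; "moment": the same for the moment, N m; "grip_width": finger opening in m.
Only numpy, scipy, OpenCV 4.12 (cv2) and the standard library are available. Lean on these libraries where they do the work, as an engineer would, in place of code of your own. Each camera call takes 0.05 s, during which the arm holds its last target.

## Working session

There is one attempt and no reset: what is moved stays moved. The work goes in short steps, Python scripts to look and compute and a shell command to move; the robot and the scene stay as the last step left them, time stands still between calls to the robot, and variables do not carry over. Pictures are saved under pics/ and viewed, and the job is handed in when it is done.

```bash
ls; mkdir -p pics; python3 - <<'E'
from plant import manip
import cv2,json,numpy as np
s=manip.observe(); print({k:np.round(v,4).tolist() for k,v in s.items()})
for n in("scene","top"):
    p,d=manip.read_camera(n); cv2.imwrite(f"pics/{n}0.png",p[:,:,::-1]); np.save(f"pics/{n}0.npy",d); print(n,manip.get_calibration(n),d.min(),d.max())
E
```

```text
pics
{'clock': 0.0, 'qpos': [60.4876, 21.8402, 74.384, -0.0005, 83.8571, -12.3369], 'qvel': [0.082, 0.0385, -0.0707, 0.0772, -0.0654, -0.0582], 'effort': [-0.0022, -43.791, -22.4567, 0.0713, 0.0351, -0.0001], 'tool_pos': [0.1623, 0.5252, 0.2381], 'tool_rot': [[0.2953, 0.9554, -0.0007], [0.9554, -0.2953, -0.0012], [-0.0014, -0.0003, -1.0]], 'ft_force': [0.2004, -0.8107, -0.2462], 'moment': [-0.0376, -0.0653, -0.022], 'grip_width': 0.0883}
scene {'fx': 403.3064927570744, 'fy': 403.3064927570744, 'cx': 275.5272871237161, 'cy': 206.25832794323088, 'rvec': array([ 1.06714668,  2.34279079, -1.04462415]), 'tvec': array([ 0.34818317, -0.21228631,  1.51406867])} 0.0 3.9998052
top {'fx': 532.4590278692028, 'fy': 532.4590278692028, 'cx': 272.23833755555216, 'cy': 213.2190009073939, 'rvec': array([ 2.11231538, -2.12247261,  0.22035331]), 'tvec': array([-0.00566615,  0.55860955,  1.39754579])} 0.0 2.5110393
```

View pics/scene0.png

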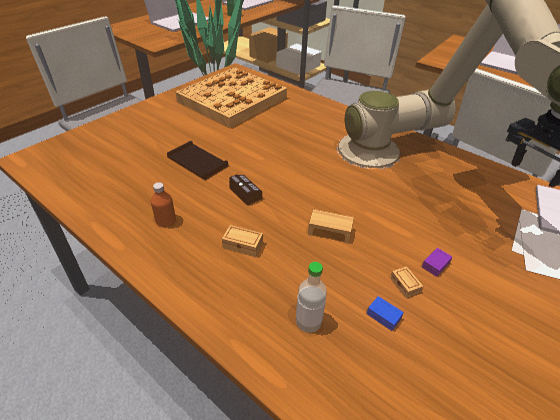

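View pics/top0.png

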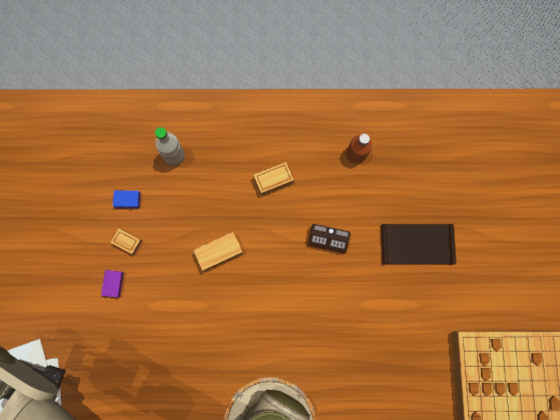

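The top view shows the low wooden box at (126,241), the blue and purple decoys at (126,199) and (113,284), the stand at (218,251), the tall box at (273,178) and the clock at (329,238). The tray is at (418,244), the bottle at (168,148) and the can at (359,148). The scene view agrees.

```bash
cat > h.py <<'E'
import numpy as np, cv2
from plant import manip
def cal(n):
    c=manip.get_calibration(n); R=cv2.Rodrigues(c["rvec"])[0]; return c,R,np.array(c["tvec"])
def world(n,d):
    c,R,t=cal(n); v,u=np.mgrid[:d.shape[0],:d.shape[1]]
    P=np.stack([(u-c["cx"])/c["fx"]*d,(v-c["cy"])/c["fy"]*d,d],-1); W=(P-t)@R; W[d==0]=np.nan; return W
def ray(n,uv,z):
    c,R,t=cal(n); uv=np.atleast_2d(uv).astype(float)
    r=np.c_[(uv[:,0]-c["cx"])/c["fx"],(uv[:,1]-c["cy"])/c["fy"],np.ones(len(uv))]@R; o=-R.T@t
    return o+r*((z-o[2])/r[:,2])[:,None]
def grab(n,tag):
    p,d=manip.read_camera(n); cv2.imwrite(f"pics/{tag}.png",p[:,:,::-1]); np.save(f"pics/{tag}.npy",d); return p,d
def rect(n,mask,z):
    """world min-area rect of mask pixels cast to plane z: centre, long, short, angle of long axis (deg from +y)"""
    cs,_=cv2.findContours(mask.astype(np.uint8),cv2.RETR_EXTERNAL,cv2.CHAIN_APPROX_NONE)
    c=max(cs,key=cv2.contourArea)[:,0,:]
    w=ray(n,c,z)[:,:2]; (cx,cy),(a,b),_=r=cv2.minAreaRect((w*1000).astype(np.float32))
    bx=cv2.boxPoints(r); e=[bx[1]-bx[0],bx[2]-bx[1]]; l=max(e,key=np.linalg.norm)
    ang=np.degrees(np.arctan2(-l[0],l[1])); ang=(ang+90)%180-90
    return np.round([cx,cy,max(a,b),min(a,b),ang],1)
E
python3 - <<'E'
from h import *
d=np.load("pics/top0.npy"); W=world("top",d); p=cv2.imread("pics/top0.png")[:,:,::-1]
tab=W[200:225,200:240,2]; print("table z",np.nanmean(tab),np.nanstd(tab))
z=W[...,2]
for name,(u,v,H,lo) in dict(low=(126,241,.028,.018),blue=(126,199,.028,.018),pur=(113,284,.028,.018),stand=(218,251,.048,.035),tall=(273,178,.040,.028),clock=(329,238,.032,.022),tray=(418,244,.012,.006)).items():
    m=(z>lo)&(z<.3); n,l=cv2.connectedComponents(m.astype(np.uint8),connectivity=4)
    mm=l==l[v,u]; 
    print(name,mm.sum(),"ztop",np.round(np.nanpercentile(z[mm],[10,50,90]),4),rect("top",mm,H))
c,R,t=cal("top"); print("cam",-R.T@t)
for name,(u,v) in dict(bottle=(168,148),can=(359,148)).items():
    m=(z>.03)&(z<.3); n,l=cv2.connectedComponents(m.astype(np.uint8)); mm=l==l[v,u]; w=W[mm]; w=w[w[:,2]<.9]; print(name,np.nanmean(w,0),np.nanmin(w,0),np.nanmax(w,0))
E
```

```text
table z -0.000243520138168727 0.003216522850469467
low 437 ztop [0.0236 0.028  0.032 ] [487.3 395.5  73.3  46.2 -26.9]
blue 428 ztop [0.0229 0.0282 0.032 ] [ 6.069e+02  4.002e+02  7.290e+01  4.590e+01 -2.000e-01]
pur 465 ztop [0.023  0.0275 0.0317] [371.8 427.   70.1  49.3  84. ]
stand 1027 ztop [0.0434 0.0477 0.0516] [456.5 139.6 119.6  63.3  24.6]
tall 737 ztop [0.035  0.0395 0.0439] [663.1 -12.2 100.8  60.8  22. ]
clock 825 ztop [0.0326 0.0425 0.0487] [ 493.8 -165.   107.5   60.3  -13.8]
tray 2747 ztop [0.0082 0.0122 0.019 ] [ 4.802e+02 -4.145e+02  2.054e+02  1.153e+02 -3.000e-01]
cam [2.66672455e-01 2.16694179e-05 1.48124838e+00]
bottle [0.727253   0.2676102  0.12564808] [0.70629181 0.24289518 0.03015932] [0.7666571  0.30445072 0.20698194]
can [ 0.7341111  -0.24807723  0.09173154] [ 0.71255884 -0.2810762   0.03021231] [ 0.77245246 -0.22414528  0.14272816]
```

```bash
cat >> h.py <<'E'
def go(x,y,z,az):
    """shift (tool axes, cm) and turn (rad) to TCP x,y,z (mm), tool-x azimuth az deg"""
    s=manip.observe(); R=np.array(s["tool_rot"]); p=np.array(s["tool_pos"])
    a=np.degrees(np.arctan2(R[1,0],R[0,0])); d=R.T@(np.array([x,y,z])/1000-p)*100
    print("t",round(s["clock"],2),"tcp",np.round(p*1000,1),"az",round(a,2),"w",round(s["grip_width"]*1000,1),"F",np.round(s["ft_force"],1),"tilt",np.round(R[:2,2],4))
    print("shift",np.round(d,2).tolist(),"turn",round(-np.radians((az-a+180)%360-180),4))
E
python3 -c "
from h import *
go(488,397,100,-26.9)"
```

```text
t 0.1 tcp [162.3 525.3 238.2] az 72.82 w 88.0 F [-0.9  0.1 -0. ] tilt [-0.0006 -0.0011]
shift [-2.62, 34.91, 13.82] turn 1.7405
```

```bash
python3 -m crank '[[8.8,[-0.3,4,1.5],0.15],[8.8,[-0.6,8,3],0.3],[8.8,[-0.9,12,4.5],0.45],[8.8,[-1.2,16,6],0.6],[8.8,[-1.5,20,7.5],0.75],[8.8,[-1.8,24,9],0.9],[8.8,[-2.1,28,10.5],1.05],[8.8,[-2.4,31.5,12],1.2],[8.8,[-2.6,34,13],1.35],[8.8,[-2.62,34.9,13.8],1.5],[8.8,[-2.62,34.91,13.82],1.64],[8.8,[-2.62,34.91,13.82],1.74]]' 30; python3 -c "
from h import *
go(488,397,4,-26.9)"
```

```text
clock: 1.3
tool_pos: [0.4882, 0.3965, 0.099]
tool_rot: [[0.889, -0.457, -0.002], [-0.457, -0.889, -0.002], [-0.001, 0.003, -1.0]]
ft_force: [0.2, 0.6, -0.1]
grip_width: 0.0878
t 1.3 tcp [488.2 396.5  99. ] az -27.22 w 87.8 F [ 0.2  0.6 -0.1] tilt [-0.0021 -0.0019]
shift [-0.03, -0.06, 9.5] turn -0.0056
```

```bash
python3 -m crank '[[8.0,[0,0,3],0],[7.0,[0,-0.05,6],0],[6.5,[0,-0.05,8],0],[6.5,[0,-0.05,9.2],0],[6.5,[0,-0.05,9.4],0],[6.5,[0,-0.05,9.4],0],[4.0,[0,-0.05,9.4],0],[4.0,[0,-0.05,9.4],0],[4.0,[0,-0.05,9.4],0],[4.0,[0,-0.05,9.4],0],[4.0,[0,-0.05,9.4],0],[4.0,[0,-0.05,9.4],0]]' 25; python3 -c "
from h import *
go(488,397,150,-26.9);grab('top','t1');grab('scene','s1')"
```

```text
clock: 2.5
tool_pos: [0.4885, 0.3969, 0.0058]
tool_rot: [[0.889, -0.457, -0.001], [-0.457, -0.889, -0.001], [-0.0, 0.002, -1.0]]
ft_force: [-1.9, 0.0, 5.6]
grip_width: 0.0459
t 2.5 tcp [488.5 396.9   5.8] az -27.22 w 45.9 F [-1.9  0.   5.6] tilt [-0.001  -0.0012]
shift [-0.05, 0.04, -14.42] turn -0.0055
```

View pics/s1.png

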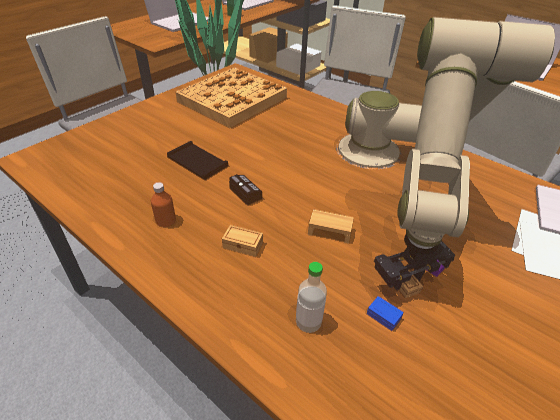

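The scene picture shows the gripper around the low box at about (412,283), with blue and purple untouched. The opening of 45.9 mm matches the 46 mm box. I'll lift and carry it.

```bash
python3 -m crank '[[4.0,[0,0,-0.5],0],[4.0,[0,0,-2],0],[4.0,[0,0,-5],0],[4.0,[0,0,-8],0],[4.0,[0,0,-11],0],[4.0,[0,0,-13],0],[4.0,[0,0,-14],0],[4.0,[0,0,-14.4],0]]'; python3 -c "
from h import *
go(480,-413,130,0)"
```

```text
clock: 3.4
tool_pos: [0.4886, 0.3972, 0.1505]
tool_rot: [[0.889, -0.457, -0.0], [-0.457, -0.889, -0.001], [0.0, 0.001, -1.0]]
ft_force: [0.3, -0.5, -1.2]
grip_width: 0.0456
t 3.4 tcp [488.6 397.2 150.5] az -27.21 w 45.6 F [ 0.3 -0.5 -1.2] tilt [-0.0003 -0.0009]
shift [36.28, 72.44, 2.12] turn -0.475
```

```bash
python3 -m crank '[[4.0,[0.6,1.2,0],-0.02],[4.0,[1.8,3.6,0],-0.05],[4.0,[3.6,7.2,0],-0.09],[4.0,[5.4,10.9,0],-0.13],[4.0,[7.25,14.5,0],-0.17],[4.0,[9.1,18.1,0],-0.21],[4.0,[10.9,21.7,0],-0.25],[4.0,[12.7,25.4,0],-0.29],[4.0,[14.5,29,0],-0.33],[4.0,[16.3,32.6,0],-0.37],[4.0,[18.1,36.2,0],-0.41],[4.0,[20,39.8,0],-0.45]]'; python3 -c "
from h import *
go(480,-413,130,0)"
```

```text
clock: 4.6
tool_pos: [0.4837, -0.0497, 0.1499]
tool_rot: [[1.0, -0.023, -0.002], [-0.023, -1.0, -0.0], [-0.002, 0.0, -1.0]]
ft_force: [1.1, 0.4, -0.3]
grip_width: 0.0458
t 4.6 tcp [483.7 -49.7 149.9] az -1.34 w 45.8 F [ 1.1  0.4 -0.3] tilt [-0.0022 -0.0001]
shift [0.48, 36.33, 2.0] turn -0.0234
```

```bash
python3 -m crank '[[4.0,[0.05,3.6,0],0],[4.0,[0.1,7.2,0],-0.01],[4.0,[0.15,10.8,0],-0.02],[4.0,[0.2,14.4,0],-0.023],[4.0,[0.25,18,0],-0.023],[4.0,[0.3,21.6,0.4],-0.023],[4.0,[0.35,25.2,0.8],-0.023],[4.0,[0.4,28.8,1.2],-0.023],[4.0,[0.45,32.4,1.6],-0.023],[4.0,[0.48,35,1.9],-0.023],[4.0,[0.48,36.2,2],-0.023],[4.0,[0.48,36.3,2],-0.023]]'; python3 -c "
from h import *
go(480,-413,19,0)"
```

```text
clock: 5.8
tool_pos: [0.4795, -0.4132, 0.1287]
tool_rot: [[1.0, -0.002, -0.004], [-0.002, -1.0, 0.001], [-0.004, -0.001, -1.0]]
ft_force: [-0.4, 0.9, -0.8]
grip_width: 0.0456
t 5.8 tcp [ 479.5 -413.2  128.7] az -0.09 w 45.6 F [-0.4  0.9 -0.8] tilt [-0.0035  0.0015]
shift [0.09, -0.0, 10.97] turn -0.0016
```

```bash
python3 -m crank '[[4.0,[0.05,0,2],0],[4.0,[0.05,0,5],0],[4.0,[0.05,0,8],0],[4.0,[0.05,0,9.8],0],[4.0,[0.05,0,10.5],0],[4.0,[0.05,0,10.7],0],[4.0,[0.05,0,10.85],0],[4.0,[0.05,0,10.85],0]]'; python3 -c "
from h import *
go(480,-413,18,0)"
```

```text
clock: 6.6
tool_pos: [0.48, -0.4131, 0.0212]
tool_rot: [[1.0, -0.001, -0.003], [-0.001, -1.0, 0.0], [-0.003, -0.0, -1.0]]
ft_force: [0.1, 0.9, -0.3]
grip_width: 0.0457
t 6.6 tcp [ 480.  -413.1   21.2] az -0.08 w 45.7 F [ 0.1  0.9 -0.3] tilt [-0.0025  0.0003]
shift [0.0, -0.01, 0.32] turn -0.0014
```

```bash
python3 -m crank '[[4.0,[0,0,0.1],0],[4.0,[0,0,0.2],0],[4.0,[0,0,0.3],0],[4.0,[0,0,0.35],0],[4.0,[0,0,0.35],0],[4.0,[0,0,0.35],0]]'; python3 -c "
from h import *
go(480,-413,18,0)"
```

```text
clock: 7.2
tool_pos: [0.4799, -0.4131, 0.0179]
tool_rot: [[1.0, -0.001, -0.002], [-0.001, -1.0, 0.0], [-0.002, -0.0, -1.0]]
ft_force: [-1.0, 1.1, 2.0]
grip_width: 0.0457
t 7.2 tcp [ 479.9 -413.1   17.9] az -0.08 w 45.7 F [-1.   1.1  2. ] tilt [-0.0025  0.0002]
shift [0.01, -0.01, -0.01] turn -0.0014
```

```bash
python3 -m crank '[[4.0,[0,0,0.05],0],[4.7,[0,0,0.05],0],[5.0,[0,0,0.05],0],[5.6,[0,0,0.05],0],[6.2,[0,0,0],0],[6.2,[0,0,-1],0],[6.2,[0,0,-3],0],[6.2,[0,0,-6],0],[8.0,[0,0,-10],0],[8.0,[0,0,-14],0],[8.0,[0,2,-14],0]]'; python3 -c "
from h import *
go(457.3,140.2,120,24.6)"
```

```text
clock: 8.3
tool_pos: [0.482, -0.4333, 0.1653]
tool_rot: [[1.0, 0.001, 0.004], [0.001, -1.0, -0.008], [0.004, 0.008, -1.0]]
ft_force: [0.2, -1.1, 0.7]
grip_width: 0.0799
t 8.3 tcp [ 482.  -433.3  165.3] az 0.04 w 79.9 F [ 0.2 -1.1  0.7] tilt [ 0.0043 -0.008 ]
shift [-2.45, -57.38, 4.06] turn -0.4287
```

```bash
python3 -m crank '[[8.5,[-0.2,-3,0],-0.03],[8.5,[-0.4,-7.7,0],-0.06],[8.5,[-0.6,-12.4,0],-0.1],[8.5,[-0.8,-17.1,0],-0.14],[8.5,[-1,-21.8,0],-0.18],[8.5,[-1.2,-26.5,0],-0.22],[8.5,[-1.4,-31.2,0],-0.26],[8.5,[-1.6,-35.9,0],-0.3],[8.5,[-1.8,-40.6,0],-0.34],[8.5,[-2,-45.3,1],-0.38],[8.5,[-2.2,-50,2],-0.42],[8.5,[-2.4,-54,3],-0.428]]'; python3 -c "
from h import *
p,d=grab('top','t2');p2,d2=grab('scene','s2')
z=world('top',d)[...,2]
m=(z>.030)&(z<.3);m[:,:390]=0;m[:,450:]=0;m[:225]=0;m[265:]=0
n,l,st,ce=cv2.connectedComponentsWithStats(m.astype(np.uint8));k=1+np.argmax(st[1:,4]);print(st[k],np.nanmedian(z[l==k]),rect('top',l==k,.040))
cv2.imwrite('pics/c2.png',cv2.resize(p[200:290,360:480,::-1],None,fx=6,fy=6,interpolation=cv2.INTER_CUBIC))
go(457.3,140.2,120,24.6)"
```

```text
clock: 9.5
tool_pos: [0.4574, 0.1086, 0.1314]
tool_rot: [[0.909, 0.417, 0.006], [0.417, -0.909, -0.008], [0.002, 0.01, -1.0]]
ft_force: [0.6, -1.1, 0.0]
grip_width: 0.0849
[406 234  28  17 442] 0.03907732317688821 [ 4.799e+02 -4.108e+02  7.230e+01  4.420e+01 -3.000e-01]
t 9.6 tcp [456.5 110.2 130.5] az 24.86 w 84.4 F [-0.1 -0.2  0.3] tilt [ 0.003  -0.0072]
shift [1.34, -2.7, 1.03] turn 0.0046
```

View pics/c2.png

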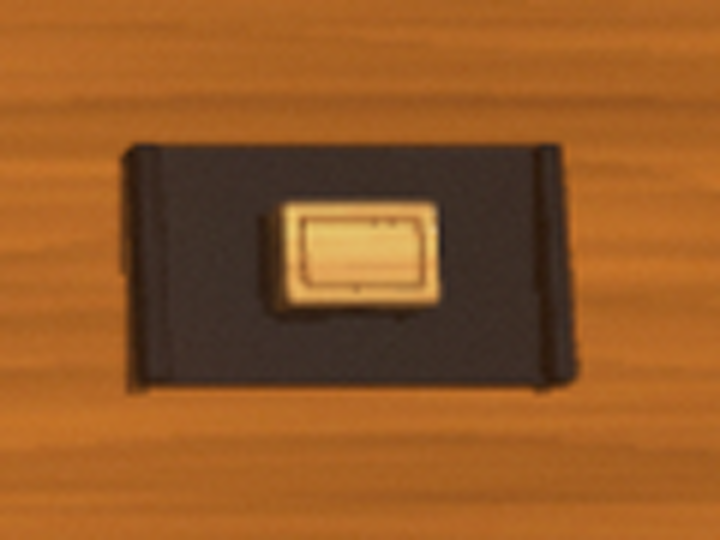

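View pics/s2.png

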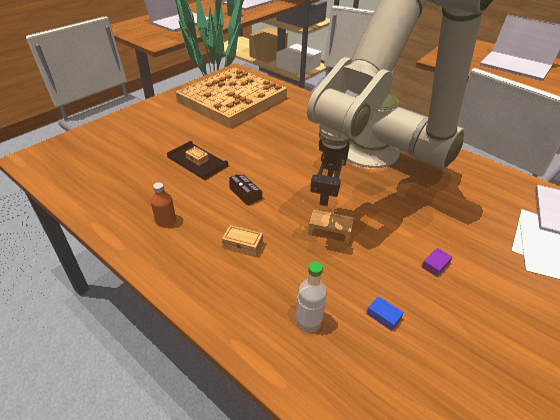

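The low box sits on the tray at about crop (362,253), roughly centred. The scene view shows the drinks and the decoys where they were. I'll get a better fix on the tray centre from its inner and outer edges.

```bash
python3 - <<'E'
from h import *
p=cv2.imread('pics/top0.png'); g=p[...,2].astype(int)
for v in(232,244,256): print(v,'L',list(zip(range(376,392),g[v,376:392])),'\n R',list(zip(range(444,462),g[v,444:462])))
for u in(395,418,440): print(u,'T',list(zip(range(219,230),g[219:230,u])),'\n B',list(zip(range(258,270),g[258:270,u])))
for u,z in((381,.0),(381,.022),(385.5,.022),(450.5,.012),(455,.022)): print(u,z,ray('top',(u,244),z)[0])
E
```

```text
232 L [(376, np.int64(185)), (377, np.int64(183)), (378, np.int64(183)), (379, np.int64(169)), (380, np.int64(106)), (381, np.int64(62)), (382, np.int64(48)), (383, np.int64(53)), (384, np.int64(62)), (385, np.int64(59)), (386, np.int64(54)), (387, np.int64(58)), (388, np.int64(61)), (389, np.int64(64)), (390, np.int64(65)), (391, np.int64(61))] 
 R [(444, np.int64(57)), (445, np.int64(59)), (446, np.int64(56)), (447, np.int64(58)), (448, np.int64(55)), (449, np.int64(44)), (450, np.int64(50)), (451, np.int64(59)), (452, np.int64(56)), (453, np.int64(70)), (454, np.int64(127)), (455, np.int64(180)), (456, np.int64(179)), (457, np.int64(179)), (458, np.int64(180)), (459, np.int64(182)), (460, np.int64(178)), (461, np.int64(179))]
244 L [(376, np.int64(184)), (377, np.int64(185)), (378, np.int64(183)), (379, np.int64(168)), (380, np.int64(111)), (381, np.int64(88)), (382, np.int64(46)), (383, np.int64(51)), (384, np.int64(57)), (385, np.int64(59)), (386, np.int64(56)), (387, np.int64(55)), (388, np.int64(60)), (389, np.int64(61)), (390, np.int64(63)), (391, np.int64(61))] 
 R [(444, np
[... 2174 characters left out ...]
)), (221, np.int64(167)), (222, np.int64(166)), (223, np.int64(151)), (224, np.int64(84)), (225, np.int64(60)), (226, np.int64(58)), (227, np.int64(58)), (228, np.int64(60)), (229, np.int64(57))] 
 B [(258, np.int64(58)), (259, np.int64(59)), (260, np.int64(60)), (261, np.int64(61)), (262, np.int64(61)), (263, np.int64(56)), (264, np.int64(104)), (265, np.int64(182)), (266, np.int64(184)), (267, np.int64(177)), (268, np.int64(178)), (269, np.int64(183))]
381 0.0 [ 0.4806041  -0.31375428  0.        ]
381 0.022 [ 0.47742671 -0.30909398  0.022     ]
385.5 0.022 [ 0.47736954 -0.32156078  0.022     ]
450.5 0.012 [ 0.47798134 -0.50518917  0.012     ]
455 0.022 [ 0.47648588 -0.51423316  0.022     ]
```

Both measurements agree within about 1.5 mm: tray centre (479.5,-412.7), box (480.3,-412.3). Next is the stand.

```bash
python3 -m crank '[[8.5,[0.6,-1.5,0.5],0],[8.5,[1.34,-2.7,1],0.004],[8.5,[1.34,-2.7,1],0.004],[8.5,[1.34,-2.7,3],0.004],[8.5,[1.34,-2.7,6],0.004],[8.5,[1.34,-2.7,9],0.004],[8.5,[1.34,-2.7,10.6],0.004],[8.5,[1.34,-2.7,10.9],0.004],[8.5,[1.34,-2.7,10.9],0.004]]'; python3 -c "
from h import *
go(457.3,140.2,21,24.6)"
```

```text
clock: 10.5
tool_pos: [0.4581, 0.1388, 0.0218]
tool_rot: [[0.909, 0.416, 0.003], [0.416, -0.909, -0.007], [-0.0, 0.008, -1.0]]
ft_force: [-0.3, 0.1, -0.0]
grip_width: 0.0851
t 10.5 tcp [458.1 138.8  21.8] az 24.59 w 85.1 F [-0.3  0.1 -0. ] tilt [ 0.0033 -0.0074]
shift [-0.01, -0.16, 0.08] turn -0.0001
```

```bash
python3 -m crank '[[8.5,[0,-0.16,0.08],0],[7.5,[0,-0.16,0.08],0],[5.5,[0,-0.16,0.08],0],[5.5,[0,-0.16,0.08],0],[5.5,[0,-0.16,0.08],0],[5.5,[0,-0.16,0.08],0],[5.5,[0,-0.16,0.08],0],[5.5,[0,-0.16,0.08],0]]' 25; python3 -c "
from h import *
go(457.3,140.2,165,24.6)"
```

```text
clock: 11.3
tool_pos: [0.4575, 0.1403, 0.0213]
tool_rot: [[0.909, 0.416, 0.004], [0.416, -0.909, -0.007], [0.0, 0.008, -1.0]]
ft_force: [-0.8, -0.3, 6.5]
grip_width: 0.0615
t 11.3 tcp [457.5 140.3  21.3] az 24.6 w 61.5 F [-0.8 -0.3  6.5] tilt [ 0.0039 -0.0073]
shift [-0.02, 0.12, -14.36] turn -0.0
```

```bash
python3 -m crank '[[5.5,[0,0,-0.5],0],[5.5,[0,0,-2],0],[5.5,[0,0,-4.5],0],[5.5,[0,0,-7.5],0],[5.5,[0,0,-10.5],0],[5.5,[0,0,-12.5],0],[5.5,[0,0,-13.3],0],[5.5,[0,0,-13.4],0],[5.5,[0,0,-13.4],0]]'; python3 -c "
from h import *
go(479.7,-412.7,150,0)"
```

```text
clock: 12.2
tool_pos: [0.4566, 0.1412, 0.1545]
tool_rot: [[0.909, 0.416, 0.002], [0.416, -0.909, -0.007], [-0.001, 0.008, -1.0]]
ft_force: [0.5, -0.4, 0.5]
grip_width: 0.0616
t 12.2 tcp [456.6 141.2 154.5] az 24.6 w 61.6 F [ 0.5 -0.4  0.5] tilt [ 0.0023 -0.0074]
shift [-20.95, 51.32, 0.86] turn 0.4293
```

```bash
python3 -m crank '[[5.5,[-0.4,1,0],0.01],[5.5,[-1.4,3.4,0],0.04],[5.5,[-2.7,6.6,0],0.08],[5.5,[-4.1,10,0],0.12],[5.5,[-5.5,13.5,0],0.16],[5.5,[-6.9,17,0],0.2],[5.5,[-8.4,20.5,0],0.24],[5.5,[-9.8,24,0],0.28],[5.5,[-11.2,27.5,0.2],0.32],[5.5,[-12.6,31,0.3],0.36],[5.5,[-14.1,34.5,0.4],0.4],[5.5,[-15.5,38,0.5],0.42]]'; python3 -m crank '[[5.5,[0,2.9,0],0.02],[5.5,[0,5.8,0],0.02],[5.5,[0,8.5,0],0.02],[5.5,[0,10.5,0],0.02],[5.5,[0,11.5,0],0.02],[5.5,[0,12,0],0.02],[5.5,[0,12,0],0.02],[5.5,[0,12,0],0.02]]'; python3 -c "
from h import *
go(479.7,-412.7,36,0)"
```

```text
clock: 13.4
tool_pos: [0.4729, -0.2709, 0.1514]
tool_rot: [[1.0, 0.007, 0.001], [0.007, -1.0, -0.006], [0.001, 0.006, -1.0]]
ft_force: [1.5, -0.5, -2.2]
grip_width: 0.0619
clock: 14.2
tool_pos: [0.4737, -0.3901, 0.152]
tool_rot: [[1.0, -0.013, 0.0], [-0.013, -1.0, -0.006], [0.0, 0.006, -1.0]]
ft_force: [0.6, 0.1, -1.1]
grip_width: 0.0615
t 14.2 tcp [ 473.7 -390.1  152. ] az -0.72 w 61.5 F [ 0.6  0.1 -1.1] tilt [ 0.0003 -0.0055]
shift [0.63, 2.19, 11.61] turn -0.0126
```

```bash
python3 -m crank '[[5.5,[0.3,1.1,0],-0.012],[5.5,[0.63,2.2,0],-0.0126],[5.5,[0.63,2.2,1],-0.0126],[5.5,[0.63,2.2,3],-0.0126],[5.5,[0.63,2.2,5],-0.0126],[5.5,[0.63,2.2,6],-0.0126],[5.5,[0.63,2.2,6],-0.0126]]';  python3 -c "
from h import *
go(479.7,-412.7,36,0)
grab('scene','s3')"
```

```text
clock: 14.9
tool_pos: [0.4793, -0.4117, 0.0905]
tool_rot: [[1.0, 0.0, -0.002], [0.0, -1.0, -0.003], [-0.002, 0.003, -1.0]]
ft_force: [-0.3, -0.7, -0.5]
grip_width: 0.0616
t 14.9 tcp [ 479.3 -411.7   90.5] az 0.02 w 61.6 F [-0.3 -0.7 -0.5] tilt [-0.0016 -0.003 ]
shift [0.05, 0.08, 5.45] turn 0.0004
```

View pics/s3.png

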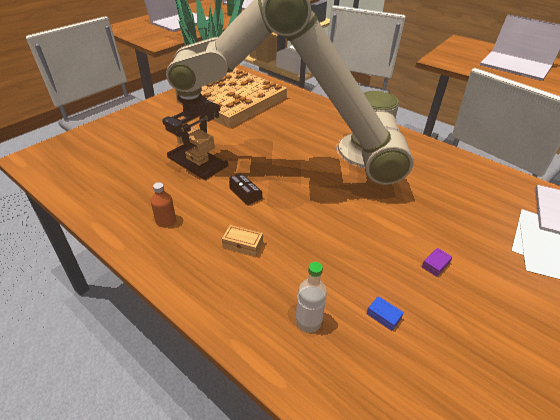

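The stand is held above the low box at about (200,148), level and lined up. Lowering.

```bash
python3 -m crank '[[5.5,[0.05,0.08,0.5],0],[5.5,[0.05,0.08,1.5],0],[5.5,[0.05,0.08,2.8],0],[5.5,[0.05,0.08,4],0],[5.5,[0.05,0.08,5],0],[5.5,[0.05,0.08,5.3],0],[5.5,[0.05,0.08,5.4],0],[5.5,[0.05,0.08,5.5],0],[5.5,[0.05,0.08,5.6],0],[5.5,[0.05,0.08,5.65],0],[5.5,[0.05,0.08,5.65],0]]';  python3 -c "
from h import *
go(479.7,-412.7,33,0)"
```

```text
clock: 16.05
tool_pos: [0.4802, -0.4133, 0.0355]
tool_rot: [[1.0, 0.0, -0.0], [0.0, -1.0, -0.005], [-0.0, 0.005, -1.0]]
ft_force: [-0.1, -0.3, -1.1]
grip_width: 0.062
t 16.05 tcp [ 480.2 -413.3   35.5] az 0.03 w 62.0 F [-0.1 -0.3 -1.1] tilt [-0.0001 -0.005 ]
shift [-0.05, -0.06, 0.25] turn 0.0004
```

```bash
python3 -m crank '[[5.5,[-0.03,-0.05,0.1],0],[5.5,[-0.03,-0.05,0.2],0],[5.5,[-0.03,-0.05,0.28],0],[5.5,[-0.03,-0.05,0.32],0],[5.5,[-0.03,-0.05,0.32],0]]';  python3 -c "
from h import *
go(479.7,-412.7,33,0)"
```

```text
clock: 16.55
tool_pos: [0.4799, -0.4128, 0.0333]
tool_rot: [[1.0, 0.0, 0.0], [0.0, -1.0, -0.005], [0.0, 0.005, -1.0]]
ft_force: [-3.1, 2.9, 8.5]
grip_width: 0.0615
t 16.55 tcp [ 479.9 -412.8   33.3] az 0.03 w 61.5 F [-3.1  2.9  8.5] tilt [ 0.0002 -0.0055]
shift [-0.02, -0.01, 0.03] turn 0.0005
```

Firm contact: 8.5 N at exactly the expected height. Releasing and retreating.

```bash
python3 -m crank '[[5.9,[0,0,0],0],[6.4,[0,0,0],0],[6.8,[0,0,0],0],[7.4,[0,0,0],0],[7.8,[0,0,-0.5],0],[7.8,[0,0,-2],0],[7.8,[0,0,-5],0],[8,[0,0,-8.5],0],[8,[0,0,-12],0],[8,[0,0,-13],0],[8,[0,0,-13],0]]'; python3 -c "
from h import *
go(664.7,-12.2,110,22)"
```

```text
clock: 17.65
tool_pos: [0.4802, -0.4124, 0.1646]
tool_rot: [[1.0, 0.001, 0.002], [0.001, -1.0, -0.008], [0.002, 0.008, -1.0]]
ft_force: [0.3, -0.1, -0.9]
grip_width: 0.08
t 17.65 tcp [ 480.2 -412.4  164.6] az 0.03 w 80.0 F [ 0.3 -0.1 -0.9] tilt [ 0.002  -0.0077]
shift [18.47, -40.05, 5.19] turn -0.3834
```

```bash
python3 -m crank '[[8.5,[0.3,-2,0],-0.03],[8.5,[1,-6,0],-0.06],[8.5,[2,-10.5,0],-0.1],[8.5,[3,-15,0],-0.14],[8.5,[4.5,-19.5,0],-0.18],[8.5,[6.5,-23.5,0],-0.22],[8.5,[8.5,-27.5,0],-0.26],[8.5,[10.5,-31,0],-0.3],[8.5,[12.5,-34,0],-0.34],[8.5,[14.5,-37,0],-0.37],[8.5,[16.5,-39,0],-0.383],[8.5,[18,-40,0],-0.383]]'; python3 -c "
from h import *
p,d=grab('top','t4')
z=world('top',d)[...,2]
m=(z>.048)&(z<.2);m[:,:380]=0;m[:,455:]=0;m[:225]=0;m[265:]=0
n,l,st,ce=cv2.connectedComponentsWithStats(m.astype(np.uint8));k=1+np.argmax(st[1:,4]);print(st[k],np.nanmedian(z[l==k]),rect('top',l==k,.060))
cv2.imwrite('pics/c4.png',cv2.resize(p[200:290,360:480,::-1],None,fx=6,fy=6,interpolation=cv2.INTER_CUBIC))
go(664.7,-12.2,110,22)"
```

```text
clock: 18.85
tool_pos: [0.6601, -0.0101, 0.1593]
tool_rot: [[0.926, 0.376, -0.002], [0.376, -0.926, -0.007], [-0.004, 0.006, -1.0]]
ft_force: [-0.1, -0.3, -0.5]
grip_width: 0.085
[ 399  230   46   24 1036] 0.05925466892139414 [ 4.784e+02 -4.104e+02  1.221e+02  6.270e+01 -3.000e-01]
t 18.9 tcp [661.5  -9.5 159.1] az 22.12 w 84.9 F [-1.3  0.5 -1.2] tilt [-0.0007 -0.0064]
shift [0.21, 0.35, 4.91] turn 0.0021
```

View pics/c4.png

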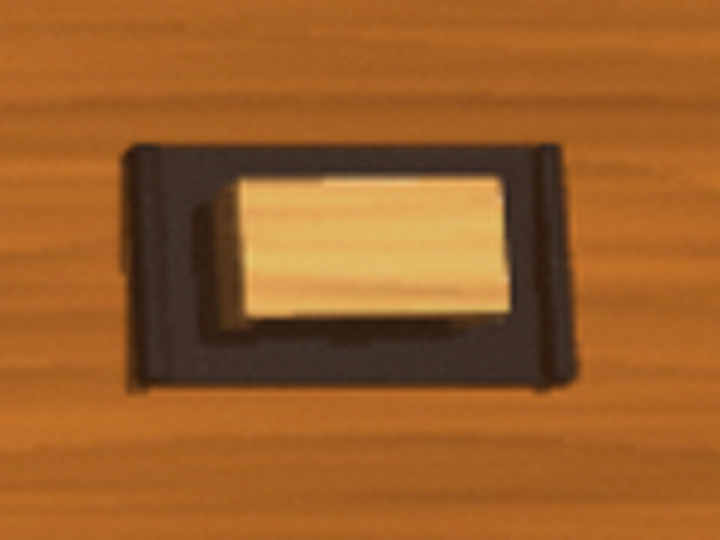

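View pics/t4.png

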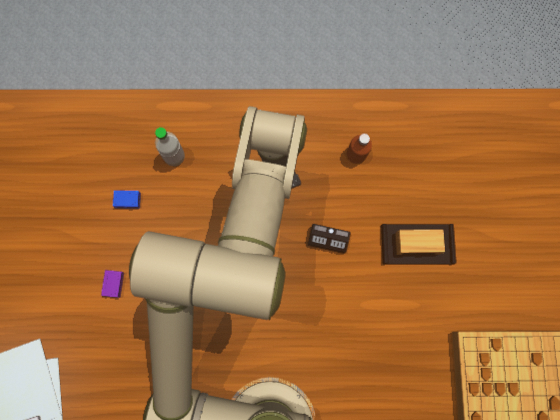

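The stand is centred on the tray at about crop (373,247), with its feet on the tray (top at 59 mm against 60 expected). Measured centre is about (479.3,-412.1). Next is the tall box.

```bash
python3 -m crank '[[8.6,[0.2,0.35,0],0.002],[8.6,[0.2,0.35,2],0.002],[8.6,[0.2,0.35,5],0.002],[8.6,[0.2,0.35,8],0.002],[8.6,[0.2,0.35,11],0.002],[8.6,[0.2,0.35,13.5],0.002],[8.6,[0.2,0.35,14.8],0.002],[8.6,[0.2,0.35,15],0.002],[8.6,[0.2,0.35,15],0.002]]'; python3 -c "
from h import *
go(664.7,-12.2,4.5,22)"
```

```text
clock: 19.8
tool_pos: [0.6646, -0.0134, 0.0094]
tool_rot: [[0.927, 0.374, -0.001], [0.374, -0.927, -0.007], [-0.003, 0.006, -1.0]]
ft_force: [-0.9, 0.7, 1.3]
grip_width: 0.0861
t 19.8 tcp [664.6 -13.4   9.4] az 21.98 w 86.1 F [-0.9  0.7  1.3] tilt [-0.0005 -0.0065]
shift [0.06, -0.11, 0.49] turn -0.0004
```

```bash
python3 -m crank '[[8.6,[0.03,-0.11,0.3],0],[8.6,[0.03,-0.11,0.5],0],[7,[0.03,-0.11,0.5],0],[5,[0.03,-0.11,0.5],0],[5,[0.03,-0.11,0.5],0],[5,[0.03,-0.11,0.5],0],[5,[0.03,-0.11,0.5],0],[5,[0.03,-0.11,0.5],0],[5,[0.03,-0.11,0.5],0]]' 30; python3 -c "
from h import *
go(664.7,-12.2,190,22)"
```

```text
clock: 20.7
tool_pos: [0.6645, -0.0122, 0.0045]
tool_rot: [[0.927, 0.374, -0.0], [0.374, -0.927, -0.006], [-0.003, 0.006, -1.0]]
ft_force: [-0.2, -0.3, 2.1]
grip_width: 0.058
t 20.7 tcp [664.5 -12.2   4.5] az 21.98 w 58.0 F [-0.2 -0.3  2.1] tilt [-0.0003 -0.0065]
shift [-0.03, 0.12, -18.55] turn -0.0004
```

```bash
python3 -m crank '[[5,[0,0,-0.5],0],[5,[0,0,-2],0],[5,[0,0,-4.5],0],[5,[0,0,-7.5],0],[5,[0,0,-10.5],0],[5,[0,0,-13.5],0],[5,[0,0,-16],0],[5,[0,0,-17.5],0],[5,[0,0,-17.9],0],[5,[0,0,-17.9],0]]'; python3 -c "
from h import *
go(479.5,-412.2,170,0)"
```

```text
clock: 21.7
tool_pos: [0.6645, -0.0111, 0.1842]
tool_rot: [[0.927, 0.374, 0.001], [0.374, -0.927, -0.007], [-0.002, 0.007, -1.0]]
ft_force: [-0.3, -0.2, -1.5]
grip_width: 0.0575
t 21.7 tcp [664.5 -11.1 184.2] az 21.98 w 57.5 F [-0.3 -0.2 -1.5] tilt [ 0.0007 -0.0067]
shift [-32.17, 30.26, 1.68] turn 0.3836
```

```bash
python3 -m crank '[[5,[-1,0.6,0],0.01],[5,[-3,2,0],0.04],[5,[-5.5,4,0],0.08],[5,[-8,6.5,0],0.12],[5,[-10.5,9,0],0.16],[5,[-13,11.5,0],0.2],[5,[-15.5,14,0],0.24],[5,[-18,16.5,0],0.28],[5,[-20.5,19,0],0.32],[5,[-23,21.5,0],0.35],[5,[-25.5,24,0],0.37],[5,[-27.5,26,0],0.383]]'; python3 -m crank '[[5,[0,2,0],0],[5,[0,3.5,0],0],[5,[0,4.5,0],0],[5,[0,4.5,0],0],[5,[0,4.5,0],0],[5,[0,4.5,0],0]]'; python3 -c "
from h import *
go(479.5,-412.2,64.5,0)"
```

```text
clock: 22.9
tool_pos: [0.5048, -0.3569, 0.1854]
tool_rot: [[1.0, -0.002, -0.001], [-0.002, -1.0, -0.006], [-0.001, 0.006, -1.0]]
ft_force: [0.7, -0.1, -0.7]
grip_width: 0.0579
clock: 23.5
tool_pos: [0.505, -0.4009, 0.1857]
tool_rot: [[1.0, -0.001, -0.001], [-0.001, -1.0, -0.005], [-0.001, 0.005, -1.0]]
ft_force: [-0.7, -0.9, -1.5]
grip_width: 0.0576
t 23.5 tcp [ 505.  -400.9  185.7] az -0.04 w 57.6 F [-0.7 -0.9 -1.5] tilt [-0.001  -0.0052]
shift [-2.54, 1.07, 12.13] turn -0.0007
```

```bash
python3 -m crank '[[5,[-1.2,0.5,0],0],[5,[-2.5,1.07,0],0],[5,[-2.54,1.07,2],0],[5,[-2.54,1.07,5],0],[5,[-2.54,1.07,8],0],[5,[-2.54,1.07,10],0],[5,[-2.54,1.07,11],0],[5,[-2.54,1.07,11.4],0],[5,[-2.54,1.07,11.5],0],[5,[-2.54,1.07,11.5],0]]'; python3 -c "
from h import *
go(479.5,-412.2,64.5,0)"
```

```text
clock: 24.5
tool_pos: [0.4797, -0.4126, 0.0718]
tool_rot: [[1.0, -0.001, 0.0], [-0.001, -1.0, -0.007], [0.0, 0.007, -1.0]]
ft_force: [-0.2, 0.5, -0.2]
grip_width: 0.0576
t 24.5 tcp [ 479.7 -412.6   71.8] az -0.05 w 57.6 F [-0.2  0.5 -0.2] tilt [ 0.0001 -0.0066]
shift [-0.02, -0.05, 0.73] turn -0.0008
```

```bash
python3 -m crank '[[5,[-0.02,-0.04,0.2],0],[5,[-0.02,-0.04,0.4],0],[5,[-0.02,-0.04,0.55],0],[5,[-0.02,-0.04,0.65],0],[5,[-0.02,-0.04,0.72],0],[5,[-0.02,-0.04,0.76],0],[5,[-0.02,-0.04,0.76],0]]'; python3 -c "
from h import *
go(479.5,-412.2,64.5,0)"
```

```text
clock: 25.2
tool_pos: [0.4795, -0.4122, 0.0646]
tool_rot: [[1.0, -0.001, 0.0], [-0.001, -1.0, -0.007], [0.0, 0.007, -1.0]]
ft_force: [-1.4, 1.3, 3.1]
grip_width: 0.0577
t 25.2 tcp [ 479.5 -412.2   64.6] az -0.04 w 57.7 F [-1.4  1.3  3.1] tilt [ 0.0001 -0.0068]
shift [0.0, -0.0, 0.01] turn -0.0008
```

```bash
python3 -m crank '[[5,[0,0,0.03],0],[5.5,[0,0,0.03],0],[5.9,[0,0,0.03],0],[6.3,[0,0,0.03],0],[6.8,[0,0,0],0],[7.3,[0,0,0],0],[7.5,[0,0,-1],0],[7.5,[0,0,-3],0],[8,[0,0,-6.5],0],[8,[0,0,-9.5],0],[8,[0,0,-11],0],[8,[0,0,-11],0]]'; python3 -c "
from h import *
go(493.5,-164.5,150,-13.8)"
```

```text
clock: 26.4
tool_pos: [0.4801, -0.4121, 0.1777]
tool_rot: [[1.0, -0.001, 0.004], [-0.001, -1.0, -0.011], [0.004, 0.011, -1.0]]
ft_force: [-0.6, 0.1, 0.1]
grip_width: 0.0801
t 26.4 tcp [ 480.1 -412.1  177.7] az -0.04 w 80.1 F [-0.6  0.1  0.1] tilt [ 0.0036 -0.0111]
shift [1.32, -24.79, 2.5] turn 0.2402
```

```bash
python3 -m crank '[[8.6,[0.1,-2,0],0.03],[8.6,[0.2,-5,0],0.06],[8.6,[0.4,-8,0],0.09],[8.6,[0.6,-11.5,0],0.12],[8.6,[0.8,-15,0.5],0.15],[8.6,[1,-18.5,1],0.18],[8.6,[1.2,-21.5,1.5],0.21],[8.6,[1.3,-23.5,2],0.235],[8.6,[1.32,-24.5,2.4],0.24],[8.6,[1.32,-24.8,2.5],0.24],[8.6,[1.32,-24.8,2.5],0.24]]'; python3 -c "
from h import *
p,d=grab('top','t5')
z=world('top',d)[...,2]
m=(z>.088)&(z<.2);m[:,:385]=0;m[:,460:]=0;m[:225]=0;m[265:]=0
n,l,st,ce=cv2.connectedComponentsWithStats(m.astype(np.uint8));k=1+np.argmax(st[1:,4]);print(st[k],np.nanmedian(z[l==k]),rect('top',l==k,.1))
cv2.imwrite('pics/c5.png',cv2.resize(p[200:290,360:480,::-1],None,fx=6,fy=6,interpolation=cv2.INTER_CUBIC))
p,d=grab('scene','s5')
go(493.5,-164.5,20,-13.8)"
```

```text
clock: 27.5
tool_pos: [0.4935, -0.1648, 0.1497]
tool_rot: [[0.971, -0.238, 0.003], [-0.238, -0.971, -0.011], [0.006, 0.01, -1.0]]
ft_force: [0.5, 0.2, 0.7]
grip_width: 0.086
[405 228  41  23 886] 0.09916011406401992 [ 4.790e+02 -4.094e+02  1.038e+02  5.840e+01 -3.000e-01]
t 27.6 tcp [ 493.6 -165.4  150. ] az -13.82 w 85.8 F [-0.1  0.  -0.5] tilt [ 0.0037 -0.0113]
shift [-0.11, -0.21, 13.0] turn -0.0004
```

View pics/c5.png

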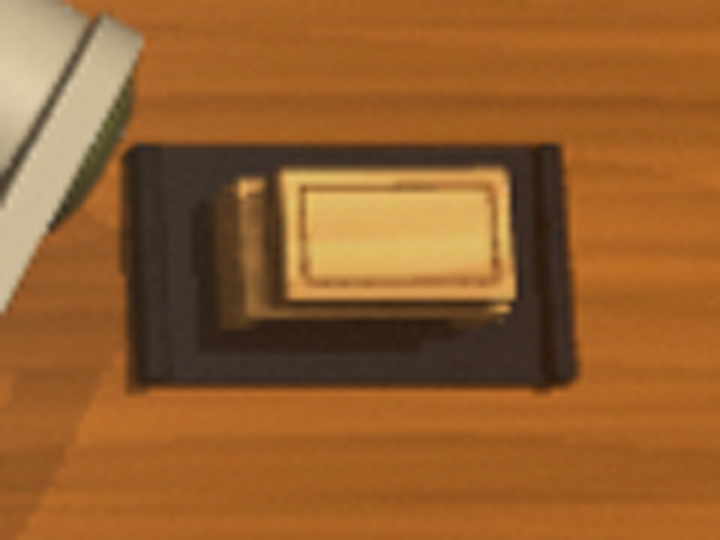

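View pics/s5.png

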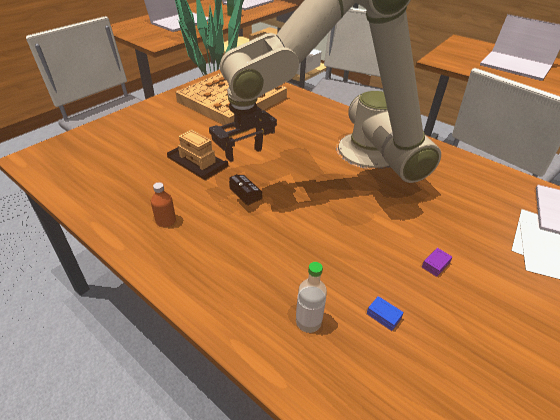

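The tall box is squarely on the stand, with its top at crop (398,235), height 99 mm and measured centre about (479.9,-411.4). The drinks are unmoved. Last is the clock.

```bash
python3 -m crank '[[8.7,[-0.1,-0.2,0.5],0],[8.7,[-0.1,-0.2,3],0],[8.7,[-0.1,-0.2,6],0],[8.7,[-0.1,-0.2,9],0],[8.7,[-0.1,-0.2,12],0],[8.7,[-0.1,-0.2,13.5],0],[8.7,[-0.1,-0.2,14.2],0],[8.7,[-0.1,-0.2,14.3],0],[8.7,[-0.1,-0.2,14.3],0]]'; python3 -c "
from h import *
go(493.5,-164.5,4,-13.8)"
```

```text
clock: 28.5
tool_pos: [0.4939, -0.1651, 0.0075]
tool_rot: [[0.971, -0.239, 0.005], [-0.239, -0.971, -0.012], [0.007, 0.01, -1.0]]
ft_force: [0.4, -0.6, 0.7]
grip_width: 0.0868
t 28.5 tcp [ 493.9 -165.1    7.5] az -13.83 w 86.8 F [ 0.4 -0.6  0.7] tilt [ 0.0045 -0.0119]
shift [-0.06, -0.05, 0.35] turn -0.0005
```

```bash
python3 -m crank '[[8.7,[-0.04,-0.05,0.2],0],[8.7,[-0.04,-0.05,0.3],0],[7,[-0.04,-0.05,0.33],0],[5,[-0.04,-0.05,0.33],0],[5,[-0.04,-0.05,0.33],0],[5,[-0.04,-0.05,0.33],0],[5,[-0.04,-0.05,0.33],0],[5,[-0.04,-0.05,0.33],0],[5,[-0.04,-0.05,0.33],0]]' 30; python3 -c "
from h import *
go(493.5,-164.5,190,-13.8)"
```

```text
clock: 29.4
tool_pos: [0.4938, -0.1646, 0.0043]
tool_rot: [[0.971, -0.239, 0.005], [-0.239, -0.971, -0.012], [0.007, 0.01, -1.0]]
ft_force: [0.2, 0.5, 1.6]
grip_width: 0.0579
t 29.4 tcp [ 493.8 -164.6    4.3] az -13.83 w 57.9 F [0.2 0.5 1.6] tilt [ 0.0048 -0.0119]
shift [0.11, 0.19, -18.57] turn -0.0006
```

```bash
python3 -m crank '[[5,[0,0,-0.5],0],[5,[0,0,-2],0],[5,[0,0,-4.5],0],[5,[0,0,-7.5],0],[5,[0,0,-10.5],0],[5,[0,0,-13.5],0],[5,[0,0,-16],0],[5,[0,0,-17.8],0],[5,[0,0,-18.5],0],[5,[0,0,-18.6],0],[5,[0,0,-18.6],0]]'; python3 -c "
from h import *
go(479.8,-411.5,190,0)"
```

```text
clock: 30.5
tool_pos: [0.4925, -0.1622, 0.1894]
tool_rot: [[0.971, -0.239, 0.003], [-0.239, -0.971, -0.011], [0.006, 0.01, -1.0]]
ft_force: [0.1, -0.7, -1.6]
grip_width: 0.0584
t 30.5 tcp [ 492.5 -162.2  189.4] az -13.83 w 58.4 F [ 0.1 -0.7 -1.6] tilt [ 0.0034 -0.0112]
shift [4.73, 24.51, 0.22] turn -0.2414
```

```bash
python3 -m crank '[[5,[0.2,1,0],-0.02],[5,[0.6,3,0],-0.05],[5,[1.1,5.5,0],-0.08],[5,[1.7,8.5,0],-0.11],[5,[2.3,11.5,0],-0.14],[5,[2.9,14.5,0],-0.17],[5,[3.5,17.5,0],-0.2],[5,[4,20.5,0],-0.22],[5,[4.4,22.8,0.2],-0.24],[5,[4.7,24.2,0.2],-0.2414],[5,[4.73,24.5,0.2],-0.2414],[5,[4.73,24.5,0.2],-0.2414]]'; python3 -c "
from h import *
go(479.8,-411.5,104.3,0)"
```

```text
clock: 31.7
tool_pos: [0.4798, -0.4109, 0.1895]
tool_rot: [[1.0, -0.001, 0.003], [-0.001, -1.0, -0.01], [0.003, 0.01, -1.0]]
ft_force: [-0.1, -0.7, -1.5]
grip_width: 0.0575
t 31.7 tcp [ 479.8 -410.9  189.5] az -0.03 w 57.5 F [-0.1 -0.7 -1.5] tilt [ 0.0027 -0.0099]
shift [-0.02, -0.03, 8.52] turn -0.0005
```

```bash
python3 -m crank '[[5,[-0.02,-0.03,1],0],[5,[-0.02,-0.03,3],0],[5,[-0.02,-0.03,5],0],[5,[-0.02,-0.03,6.8],0],[5,[-0.02,-0.03,7.6],0],[5,[-0.02,-0.03,7.9],0],[5,[-0.02,-0.03,8],0],[5,[-0.02,-0.03,8],0]]'; python3 -c "
from h import *
go(479.8,-411.5,104.3,0)"
```

```text
clock: 32.5
tool_pos: [0.4801, -0.4115, 0.1102]
tool_rot: [[1.0, -0.0, 0.003], [-0.0, -1.0, -0.011], [0.003, 0.011, -1.0]]
ft_force: [0.2, -0.5, -2.3]
grip_width: 0.0577
t 32.5 tcp [ 480.1 -411.5  110.2] az -0.02 w 57.7 F [ 0.2 -0.5 -2.3] tilt [ 0.0035 -0.0109]
shift [-0.03, -0.0, 0.59] turn -0.0003
```

```bash
python3 -m crank '[[5,[-0.02,0,0.15],0],[5,[-0.02,0,0.3],0],[5,[-0.02,0,0.42],0],[5,[-0.02,0,0.52],0],[5,[-0.02,0,0.58],0],[5,[-0.02,0,0.62],0],[5,[-0.02,0,0.64],0],[5,[-0.02,0,0.64],0]]'; python3 -c "
from h import *
go(479.8,-411.5,104.3,0)"
```

```text
clock: 33.3
tool_pos: [0.4801, -0.4116, 0.1043]
tool_rot: [[1.0, -0.0, 0.004], [-0.0, -1.0, -0.011], [0.004, 0.011, -1.0]]
ft_force: [-0.7, 2.2, 3.8]
grip_width: 0.0579
t 33.3 tcp [ 480.1 -411.6  104.3] az -0.01 w 57.9 F [-0.7  2.2  3.8] tilt [ 0.004  -0.0114]
shift [-0.03, -0.01, 0.0] turn -0.0002
```

Contact at the expected height. I'll release symmetrically and retreat straight up.

```bash
python3 -m crank '[[5,[0,0,0.02],0],[5.6,[0,0,0.02],0],[6,[0,0,0.02],0],[6.4,[0,0,0.02],0],[6.9,[0,0,0],0],[7.4,[0,0,0],0],[7.6,[0,0,-0.5],0],[7.6,[0,0,-2],0],[7.6,[0,0,-4.5],0],[8,[0,0,-7.5],0],[8,[0,0,-9.5],0],[8,[0,0,-10],0]]'; python3 -m crank '[[8,[0,-2,0],0],[8,[0,-6,0],0],[8,[0,-10,0],0],[8,[0,-14,0],0],[8,[0,-18,0],0],[8,[0,-22,0],0],[8,[0,-26,0],0],[8,[0,-28,0],0],[8,[0,-29,0],0],[8,[0,-29,0],0]]'; python3 -c "
from h import *
p,d=grab('top','t6')
z=world('top',d)[...,2]
m=(z>.122)&(z<.3);m[:,:385]=0;m[:,470:]=0;m[:215]=0;m[265:]=0
n,l,st,ce=cv2.connectedComponentsWithStats(m.astype(np.uint8));k=1+np.argmax(st[1:,4]);print(st[k],np.nanpercentile(z[l==k],[50,90]),rect('top',l==k,.132))
a=cv2.resize(p[200:290,360:480,::-1],(480,360),interpolation=cv2.INTER_CUBIC)
p,d=grab('scene','s6'); b=cv2.resize(p[110:215,130:270,::-1],(480,360),interpolation=cv2.INTER_CUBIC)
cv2.imwrite('pics/c6.png',np.vstack([a,b])[:, :][:600] if 0 else cv2.resize(np.hstack([a,b]),(800,300)))
go(480,-411,200,0)"
```

```text
clock: 34.5
tool_pos: [0.4801, -0.411, 0.2071]
tool_rot: [[1.0, -0.0, 0.007], [-0.0, -1.0, -0.015], [0.007, 0.015, -1.0]]
ft_force: [0.1, -1.0, 0.1]
grip_width: 0.0803
clock: 35.5
tool_pos: [0.4801, -0.1203, 0.2024]
tool_rot: [[1.0, 0.001, 0.006], [0.001, -1.0, -0.015], [0.006, 0.015, -1.0]]
ft_force: [-0.4, -0.8, -0.6]
grip_width: 0.0795
[408 226  44  24 988] [0.14208659 0.14842681] [ 4.779e+02 -4.121e+02  1.123e+02  5.970e+01 -3.000e-01]
t 35.6 tcp [ 480.3 -121.8  202.5] az -0.03 w 80.1 F [-0.2 -0.5 -1.4] tilt [ 0.0067 -0.0152]
shift [-0.01, 28.91, 0.69] turn -0.0006
```

View pics/c6.png

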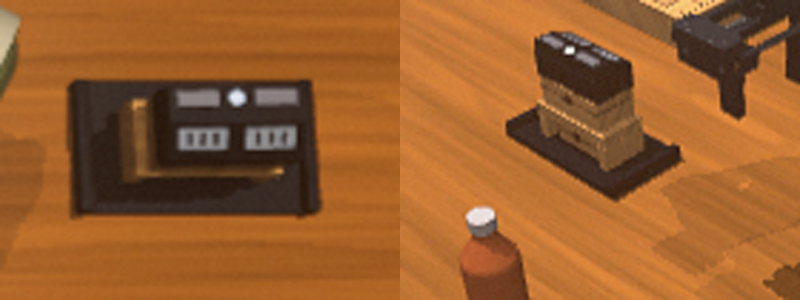

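View pics/s6.png

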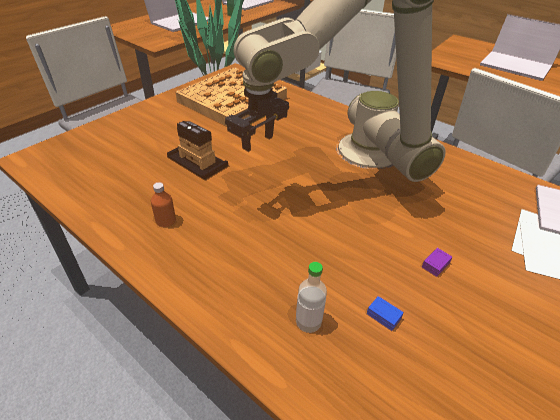

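The last pictures show the tower complete and upright: clock at scene (195,132), drinks at (163,207) and (311,297), decoys at (385,312) and (437,261), the same pixels as at the start. The gripper is clear.

```bash
python3 -c "
from h import *
print(manip.close_job(), manip.observe()['clock'])"
```

```text
the job is handed in; nothing more can be done
the job is handed in; nothing more can be done
```

I built the tower on the black tray in the order asked: low box, stand over it with its feet on the tray, tall box, then the clock. Each piece was lowered to light contact before release, with at most 8.5 N measured. I handed the job in at about 36 s of the 112 s, with the gripper well clear of the tower.

- **Centring:** the measured centres, in mm, lie within about 2 mm of each other. They include small hand corrections for the camera seeing the sides of things.

| Thing | x | y |
|---|---|---|
| Tray | 479.5 | -412.7 |
| Low box | 480.3 | -412.3 |
| Stand | 479.3 | -412.1 |
| Tall box | 479.9 | -411.3 |
| Clock | about 478 | about -411 |

- **Heights and alignment:** the stand, tall box and clock tops read about 59, 99 and 148 mm, against 60, 100 and 148 expected. The long sides are within about 0.3° of the tray's.
- **Drinks and look-alikes:** in the last picture the bottle, the can, and the blue and purple boxes looked to be at the same pixels as at the start.
- **Discrepancies:** the tool built up a tilt of about 0.7° by the clock's placing. It made no visible difference to how the clock sits. The clock's y is the least certain figure, because its sloping front biases the reading by about 1–2 mm. No check failed.

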